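# Wedge the hopper stage level

### The job

The aluminium stage that carries the steel cup droops at its front. Take the tapered wedge (not the flat forked spacer) by its grip, push it thin end first along the bench under the foot at the middle of the stage's front edge until the stage has come up level against its two stop hooks and the wedge is snug there, at about 15 N of push (25 N is too much), then let go of it. Keep the arm off the stage and leave the other things on the bench where they are.

Things in the scene. Friction and masses are not known exactly. Their poses are not given: they have to be found in the camera images.
- wedge: Solid aluminium wedge on its flat sole, 142 mm long, 30 wide, about 0.24 kg. Origin: on the sole under the middle of its upright grip block (30 x 30 mm, 50 tall, at the thick end, x = -15 to +15 mm). +x points to the thin end: the slope falls evenly from 26.5 mm high at x = +15 to 3 mm at the tip, x = +127. z up. Oiled (friction about 0.25): it stays where it is when let go.
- spacer: Flat forked spacer, a bystander: same aluminium, length, width and grip block as the wedge, same origin and axes, but its tongue is 10 mm thick all along and its last 50 mm is split into two prongs with a 12 mm slot between. Leave it alone.
- stand: Fixed white stand. Origin: on the bench (height 0, like the wedge's sole) right under the stage's foot. +x is level and runs from the foot in under the stage to the hinge, 150 mm on: the wedge goes in along +x at y = 0. Two rails 36 mm tall at y = -88 and +88 mm begin at x = +20 mm; nothing is in front of them. Steel stop hooks on the rails reach over the plate's sides, 52 mm high.
- stage (a joint): Stage hinge, rad: 0 is level (plate on its stop hooks, it goes no higher), -0.067 the drooped start. Pushing the wedge in while it lifts the stage takes about 3 to 7 N; once the stage is on its stop the push rises steeply with every mm. Snug is about 15 N of push; over 25 N the stop is overloaded.
- stage_front (a point): Middle of the upper front edge of the stage, a plate 150 mm wide, 10 thick; 44 mm above the bench when level, about 10 lower when drooped. The foot, a round-ended steel screw 16 mm across, is under the plate 8 mm behind this edge. Its length is set by hand: its lowest point is 16 to 20 mm above the bench when level, 6 to 10 mm when drooped. So 60 to 90 mm of wedge goes past it: found by pushing.
- stage_cup (a point): Centre of the mouth of the steel cup, 70 mm across and 85 tall, bolted on the stage 95 mm behind the foot; about 129 mm above the bench when level.
- beaker: Glass beaker, 72 mm across, 95 mm tall, a bystander; origin at the centre of its base.
- weight: Brass weight, 40 mm across, 48 mm tall, a bystander; origin at the centre of its base.
There are look-alikes about, which are no part of the job. Leave any orange or pink look-alike of the wedge alone.

How it is judged:
By the outcome, as a careful person would: the job done as asked, in the order asked, and still so for the second after the job is handed in, with the robot touching nothing.
It also fails if it takes over 67 s, if anything falls off the work surface, if the arm or the gripper's body presses on something with over 40 N, if the wrist force passes 120 N, or if a joint passes its speed limit or range.

### The arm

A 6-joint arm with a two-finger parallel gripper is mounted at the origin on the work surface. World frame = base frame: x ahead of the robot, y to its left, z up, the work surface at z = 0. Lengths are in m, angles in rad, forces in N, time in s.
With the tool pointing down it reaches from about 0.35 to 0.85 m from the base axis. Payload 8.1 kg.
Tool frame: the origin (TCP) lies midway between the tips of the shut fingers; the grasp point (between the pads) lies 19 mm behind it; z points along the fingers, y is the line along which they close (so a half turn about z gives the same grasp; the last joint's range is limited). The gripper opens to 93 mm and grips with 3 to 60 N. Pads are 15 mm wide; open, the fingers measure 128 mm over their backs; the gripper's body (75 mm by 188 mm) begins 65 mm behind the grasp point.
Start: joints at [-1.246, 0.13, 1.488, -0, 1.523, -0.085], TCP at [0.239, -0.55, 0.219] pointing down, gripper open.
Joint ranges: [-2.96, 2.96], [-0.89, 2.26], [0.02, 2.5], [-1.34, 4.48], [0, 2.73], [-2.66, 2.66]. Speed limits (rad/s): [2.39, 2.39, 2.79, 3.14, 3.14, 3.14].

### API

Orientations are given as a rotation vector (axis times angle).
In Python, from plant import read_state, read_camera, get_calibration, close_job gives the robot as it stands.
- The arm moves only by the shell command python3 -m crank 'ROWS' [FORCE]. ROWS is JSON, a list that holds one entry, the list of rows, each a list of 7 numbers: the gripper's target within -1 to 1 (fully open at 1, half-way at 0, shut at -1), then the shift along the tool's x, y, z as a fraction of full scale, then the turn, a rotation vector about the tool's x, y, z as a fraction of full scale. In form: [[[grip, x, y, z, rx, ry, rz], ...]]. A call has exactly 5 rows; each row is the pose to reach, as a shift and turn from the pose commanded when the call began, along the tool's axes at that moment; what a row does not reach only later rows make up. Full scale, the value 1, is 0.5 m for a shift and 90 degrees for a turn. A row lasts 1/8 s, in which the tool goes at most 62.5 mm and 10.7 degrees, less where a joint would pass 70% of its speed; a pose out of reach is approached as far as the arm can. A call with a number of a shift or a turn outside -1 to 1 is refused whole. A call with a gripper value outside its range is refused whole. The fingers move at their own pace and stop on an object; FORCE is the grip in N (left out, the last holds). Time passes only in rows, so rows that repeat a pose let the fingers close, or fill a call up. It gives the time, the measured TCP pose, the force, the opening and the grip force at its end, in the units of the state.
- read_state(): the state, without advancing time (a new reading comes with each control period).
- read_camera(name): name is "side" or "top"; returns the picture (400x640x3 uint8, red, green, blue); there is no depth.
- get_calibration(name): a dict with "fx", "fy", "cx", "cy" (pixels), "eye" and "orientation" of the camera in the world. Camera axes: x right, y down, z forward; pixel columns grow to the right and rows downward; lengths in m; the calibration is good to about 2 mm. A picture is of the moment at which its call begins. get_calibration takes no time and is no camera call.
- close_job(): hands the job in; it is judged then, once.
The state is a dict: "t": time; "q": joint angles; "dq": joint speeds; "joint_torque": joint torques, N m; "tool_pos": TCP position; "orientation": TCP orientation; "force": force on the tool from outside, world axes, zero at the start; "wrist_torque": the same for the moment, N m; "opening": finger opening in m; "gripper_force": force on a finger pad.
Only numpy, scipy, OpenCV 4.12 (cv2) and the standard library are available. Lean on these libraries where they do the work, as an engineer would, in place of code of your own. Each camera call takes 0.05 s, during which the arm holds its last target. There are 200 camera calls.

## Working session

There is one attempt and no reset: what is moved stays moved. The work goes in short steps, Python scripts to look and compute and a shell command to move; the robot and the scene stay as the last step left them, time stands still between calls to the robot, and variables do not carry over. Pictures are saved under pics/ and viewed, at most 10 in all, crops included, and the job is handed in when it is done.

```bash
mkdir -p pics; ls
python3 - <<'E'
from plant import *
import cv2
for n in("side","top"):
    cv2.imwrite(f"pics/{n}0.png",read_camera(n)[:,:,::-1]); print(n,get_calibration(n))
s=read_state();print({k:s[k] for k in("t","tool_pos","orientation","force","opening")})
E
```

```text
pics
side {'fx': 430.77475699911184, 'fy': 430.77475699911184, 'cx': 317.1590695047642, 'cy': 197.3047655461194, 'eye': array([-0.16177611,  0.67039851,  0.80974382]), 'orientation': array([-0.85982177,  2.36468417, -1.29932997])}
top {'fx': 383.32231308822855, 'fy': 383.32231308822855, 'cx': 316.9292021654171, 'cy': 201.72880816838915, 'eye': array([ 0.3734358 , -0.17620203,  1.34554233]), 'orientation': array([-2.13513405,  2.18925827, -0.14362239])}
{'t': 0.1, 'tool_pos': array([ 0.23890575, -0.54983103,  0.21768559]), 'orientation': array([-3.07425297e+00, -6.38848841e-01,  3.26410438e-04]), 'force': array([-0.14911578, -0.95595512, -0.09499948]), 'opening': 0.0928529530992956}
```

View pics/side0.png

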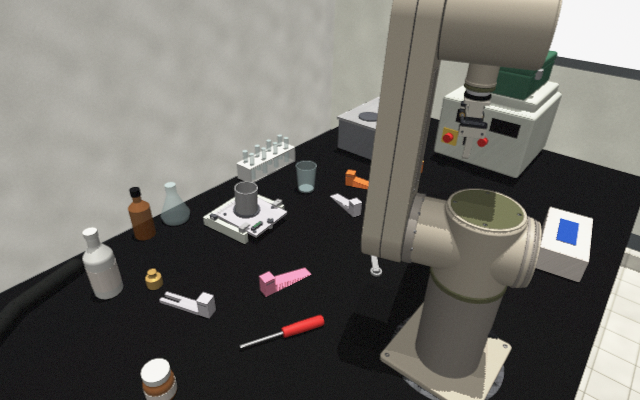

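View pics/top0.png

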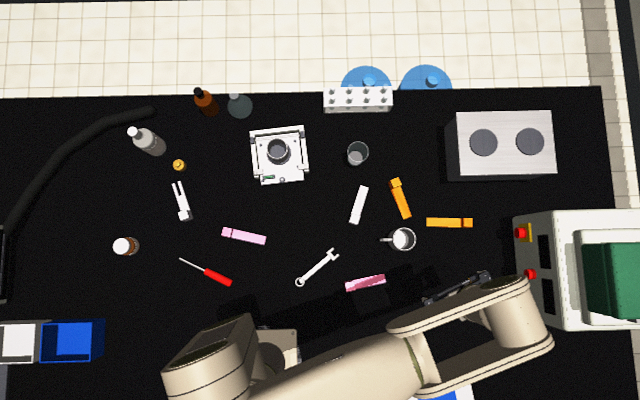

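Candidates for the wedge, in top-view pixels:
- Grey piece at (358,205), side view (347,204).
- Forked grey piece at (181,200), which is the spacer.
- Orange pieces at (400,198) and (450,222).
- Pink pieces at (244,236) and (365,283).

I choose the unforked grey one at (358,205) and will check it in crops.

Run:
```python
import cv2,numpy as np
t=cv2.imread("pics/top0.png");s=cv2.imread("pics/side0.png")
def c(im,x,y,w,h,k): 
    o=cv2.resize(im[y:y+h,x:x+w],None,fx=k,fy=k,interpolation=cv2.INTER_CUBIC)
    for i in range(0,w,10): cv2.putText(o,str(x+i),(i*k,8),0,.28,(0,255,255),1);cv2.line(o,(i*k,8),(i*k,13),(0,255,255),1)
    for j in range(0,h,10): cv2.putText(o,str(y+j),(0,j*k+3),0,.28,(0,255,255),1)
    return o
cv2.imwrite("pics/topc.png",c(t,240,115,140,115,5)[:600,:800])
a=c(s,200,175,95,70,8);cv2.imwrite("pics/sidec1.png",a[:600,:800])
cv2.imwrite("pics/sidec2.png",c(s,320,165,60,60,8))
```

```text
(no output)
```

View pics/topc.png

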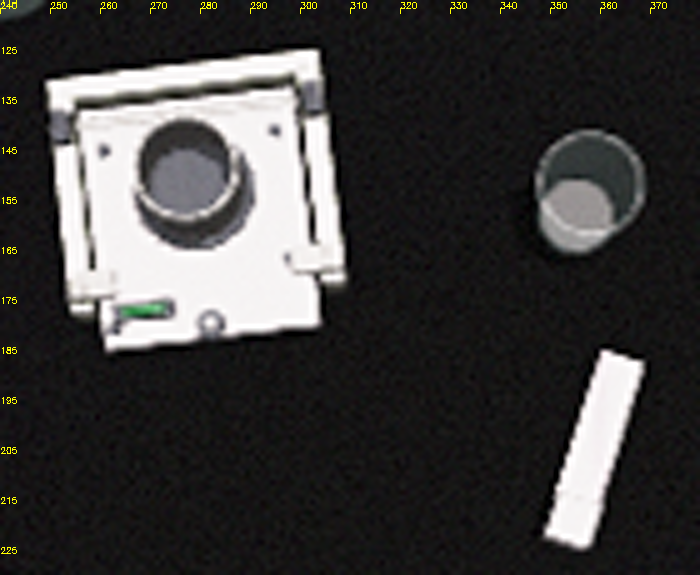

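View pics/sidec1.png

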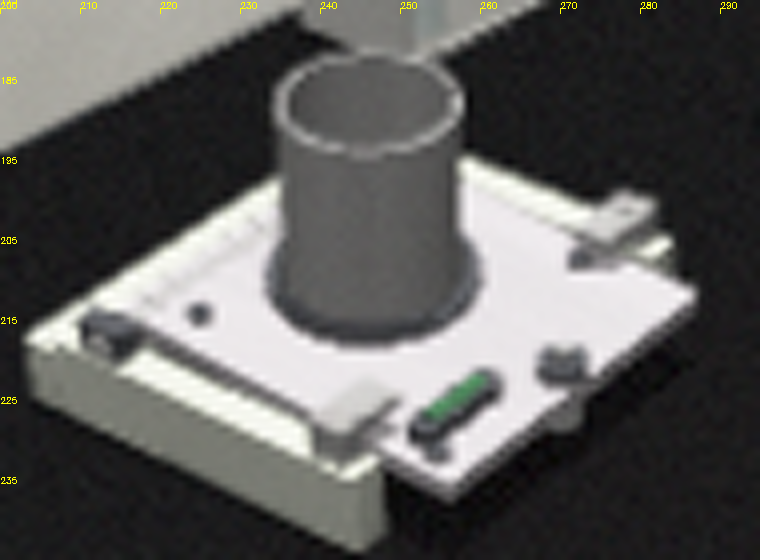

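View pics/sidec2.png

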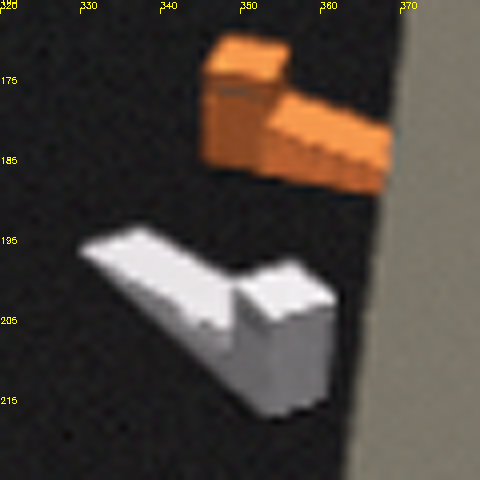

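The crops show a plain sloped grey wedge. Its grip block is at side (355,205) and its thin tip is at side (333,195), which is up-right in the top view at (364,186). The stage's front edge faces down in the top view, from (261,185) to (304,180), with the foot screw near (281,179). Next I triangulate these points.

```bash
cat > h.py <<'E'
import numpy as np
from scipy.spatial.transform import Rotation as R
from scipy.optimize import least_squares
from plant import *
C={n:get_calibration(n) for n in("side","top")}
def proj(n,P):
    c=C[n];p=R.from_rotvec(c["orientation"]).inv().apply(np.atleast_2d(P)-c["eye"])
    return np.c_[c["fx"]*p[:,0]/p[:,2]+c["cx"],c["fy"]*p[:,1]/p[:,2]+c["cy"]]
def ray(n,u):
    c=C[n];d=R.from_rotvec(c["orientation"]).apply([(u[0]-c["cx"])/c["fx"],(u[1]-c["cy"])/c["fy"],1]);return c["eye"],d
def plane(n,u,z):
    e,d=ray(n,u);return e+d*(z-e[2])/d[2]
def tri(us,ut):
    r=least_squares(lambda P:np.r_[proj("side",P)[0]-us,proj("top",P)[0]-ut],[.5,0,.05]);return r.x,np.abs(r.fun).max()
def px(X,Y,k,x,y): return np.array([x+(X+.5)/k-.5,y+(Y+.5)/k-.5])
T=lambda X,Y:px(X,Y,5,240,115)
S1=lambda X,Y:px(X,Y,8,200,175)
S2=lambda X,Y:px(X,Y,8,320,165)
def model(p,pts):
    c,s=np.cos(p[2]),np.sin(p[2]);pts=np.array(pts,float)
    return np.c_[p[0]+c*pts[:,0]-s*pts[:,1],p[1]+s*pts[:,0]+c*pts[:,1],pts[:,2]]
E
python3 - <<'E'
from h import *
np.set_printoptions(precision=4,suppress=True)
for n,a,b in [("cup",S1(369,103),T(189,170)),("edgeA",S1(697,292),T(321,325)),("edgeB",S1(452,492),T(105,351)),
 ("gripTop endA",S2(275,322),T(543,538)),("endA2",S2(335,297),T(590,549)),("tip1",S2(80,250),T(600,350)),("tip2",S2(140,228),T(645,362)),("gt front",S2(233,283),T(557,493)),("gt front",S2(292,262),T(603,503))]: print(n,*tri(a,b))
print("rail dir", [plane("top",T(*a),.036) for a in[(47,83),(70,305),(318,49),(345,275)]])
# wedge fit
mp=[(-.015,.015,.05),(-.015,-.015,.05),(.015,.015,.05),(.015,-.015,.05),(.127,.015,.003),(.127,-.015,.003)]
S=np.array([S2(275,322),S2(335,297),S2(233,283),S2(292,262),S2(80,250),S2(140,228)])
U=np.array([T(543,538),T(590,549),T(557,493),T(603,503),T(600,350),T(645,362)])
def f(p):
    P=model(p[:3],mp);P[:,2]+=p[3];return np.r_[proj("side",P)-S,proj("top",P)-U].ravel()
for g in (0,1.5,-1.5,3):
    r=least_squares(f,[.4,-.3,g,0]);print("wedge",r.x,r.cost)
print(r.fun.reshape(-1,2))
E
```

```text
cup [ 0.7047 -0.0636  0.1217] 0.6635306219429253
edgeA [ 0.6156 -0.1464  0.0318] 0.3743149820854228
edgeB [0.6004 0.0034 0.0282] 0.019518278477505646
gripTop endA [ 0.4617 -0.2946  0.0483] 0.1713287999032218
endA2 [ 0.4539 -0.326   0.0479] 0.29364627154876644
tip1 [ 0.5975 -0.3443  0.0014] 0.11291096819513768
tip2 [ 0.5883 -0.3759  0.0015] 0.18281127381624174
gt front [ 0.4913 -0.3056  0.0488] 0.06884156833899624
gt front [ 0.4839 -0.3369  0.0469] 0.05999616984018985
rail dir [array([0.791 , 0.0416, 0.036 ]), array([0.6319, 0.0263, 0.036 ]), array([ 0.8113, -0.1495,  0.036 ]), array([ 0.6485, -0.1648,  0.036 ])]
wedge [ 0.4729 -0.3161 -0.3476 -0.0018] 1.6368939452119042
wedge [ 0.4729 -0.3161 -0.3476 -0.0018] 1.6368939452123175
wedge [ 0.4729 -0.3161 -0.3476 -0.0018] 1.6368939452119926
wedge [ 0.4729 -0.3161 -0.3476 -0.0018] 1.63689394521206
[[ 0.014  -0.506 ]
 [ 0.1689  0.1006]
 [-0.0201 -0.1155]
 [ 0.192   0.0712]
 [ 0.2818 -0.0341]
 [ 0.0018  0.4829]
 [ 0.5326 -0.8122]
 [-0.447  -0.209 ]
 [ 0.4375 -0.1685]
 [-0.3632  0.6209]
 [ 0.1782 -0.075 ]
 [-0.7865  0.172 ]]
```

Measured:

| Item | Position x, y (m) | Yaw (rad) |
|---|---|---|
| Wedge origin | (0.473, -0.316) | -0.348 |
| Foot | about (0.617, -0.071) | about 0.095 |

The stage edge heights match the drooped stage. I move horizontally above the wedge first.

```bash
cat > go.py <<'E'
# usage: go.py x y z yaw -> fractions needed from the current pose
import sys; from h import *
s=read_state();M=R.from_rotvec(s["orientation"]);t=np.array([float(v) for v in sys.argv[1:4]]);w=float(sys.argv[4])
c,n=np.cos(w),np.sin(w);G=R.from_matrix(np.array([[c,n,0],[n,-c,0],[0,0,-1]]))
print("frac",np.round(np.r_[M.inv().apply(t-s["tool_pos"])/.5,(M.inv()*G).as_rotvec()/(np.pi/2)],4),"t",round(s["t"],2),"pos",np.round(s["tool_pos"],4),"F",np.round(s["force"],1),"open",round(s["opening"],4))
E
python3 go.py .473 -.316 .218 -.348
python3 -m crank '[[[1,0.1,-0.04,0,0,0,0.1],[1,0.22,-0.09,0,0,0,0.2],[1,0.35,-0.14,0,0,0,0.3],[1,0.47,-0.19,0,0,0,0.4],[1,0.58,-0.23,0,0,0,0.48]]]'
python3 go.py .473 -.316 .10 -.348
```

```text
frac [ 6.157e-01 -2.424e-01 -1.000e-04 -1.000e-03  3.000e-04  4.824e-01] t 0.1 pos [ 0.2389 -0.5498  0.2177] F [-0.1 -1.  -0.1] open 0.0929
t: 0.72
tool_pos: [0.4543, -0.3332, 0.2183]
orientation: [-3.094, 0.545, 0.001]
force: [0.9, -0.9, 0.7]
opening: 0.0933
gripper_force: 0.0
frac [ 2.350e-02 -4.500e-02  2.366e-01 -1.000e-04  2.000e-04 -6.000e-04] t 0.72 pos [ 0.4543 -0.3332  0.2183] F [ 0.9 -0.9  0.7] open 0.0933
```

```bash
python3 -m crank '[[[1,0.01,-0.02,0.06,0,0,0],[1,0.018,-0.035,0.13,0,0,0],[1,0.018,-0.035,0.2,0,0,0],[1,0.018,-0.035,0.23,0,0,0],[1,0.018,-0.035,0.23,0,0,0]]]' | head -2
python3 go.py .473 -.316 .010 -.348
python3 - <<'E'
from h import *
import cv2
im=read_camera("side");cv2.imwrite("pics/s1.png",cv2.resize(im[130:270,250:420,::-1],None,fx=4,fy=4))
E
```

```text
t: 1.35
tool_pos: [0.4669, -0.321, 0.1026]
frac [ 0.0085 -0.0134  0.1851 -0.0005  0.0015  0.0023] t 1.35 pos [ 0.4669 -0.321   0.1026] F [-0.6  0.5  0.2] open 0.093
```

View pics/s1.png

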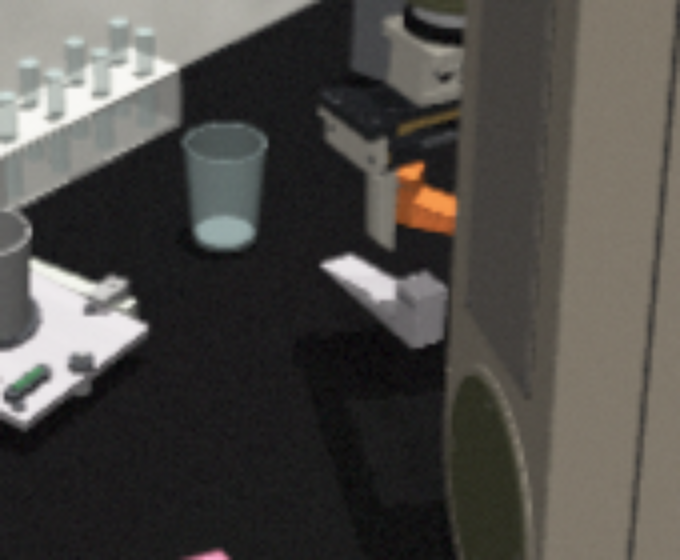

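The gripper is above the wedge in the crop, with the visible finger near (380,210) and the grip block at (420,310). The fingers straddle the block, so I correct by a few mm, descend and grip.

```bash
python3 -m crank '[[[1,0.008,-0.013,0,0,0,0],[1,0.008,-0.013,0.04,0,0,0],[1,0.008,-0.013,0.1,0,0,0],[1,0.008,-0.013,0.15,0,0,0],[1,0.008,-0.013,0.15,0,0,0]]]' | head -2
python3 go.py .473 -.316 .010 -.348
```

```text
t: 2.02
tool_pos: [0.4717, -0.3151, 0.0255]
frac [ 0.0032  0.0009  0.0311 -0.0011  0.0032  0.0025] t 2.02 pos [ 0.4717 -0.3151  0.0255] F [-0.4  0.6  0.4] open 0.0928
```

```bash
python3 -m crank '[[[1,0.003,0,0.015,0,0,0],[1,0.003,0,0.03,0,0,0],[1,0.003,0,0.03,0,0,0],[-0.2,0.003,0,0.03,0,0,0],[-1,0.003,0,0.03,0,0,0]]]' 40 | head -2
python3 -m crank '[[[-1,0,0,0,0,0,0],[-1,0,0,0,0,0,0],[-1,0,0,0,0,0,0],[-1,0,0,0,0,0,0],[-1,0,0,0,0,0,0]]]'
python3 go.py .461 -.086 .010 .095
```

```text
t: 2.65
tool_pos: [0.4754, -0.3175, 0.0141]
t: 3.28
tool_pos: [0.4751, -0.3171, 0.0136]
orientation: [-3.095, 0.538, 0.0]
force: [-0.6, 1.5, -0.1]
opening: 0.03
gripper_force: 40.0
frac [-1.825e-01 -4.256e-01  7.400e-03 -2.000e-04  1.000e-04 -2.796e-01] t 3.27 pos [ 0.4751 -0.3171  0.0136] F [-0.6  1.5 -0.1] open 0.03
```

```bash
python3 -m crank '[[[-1,0,0,-0.04,0,0,0],[-1,0,0,-0.08,0,0,0],[-1,-0.03,-0.08,-0.08,0,0,-0.05],[-1,-0.07,-0.17,-0.08,0,0,-0.11],[-1,-0.11,-0.26,-0.08,0,0,-0.17]]]' | grep -E "t:|pos|force"
python3 go.py .461 -.086 .010 .095
```

```text
t: 3.9
tool_pos: [0.4679, -0.1755, 0.0556]
force: [1.3, 0.5, -2.3]
gripper_force: 40.0
frac [-0.0273 -0.1776  0.0909  0.0007 -0.0015 -0.1081] t 3.9 pos [ 0.4679 -0.1755  0.0556] F [ 1.3  0.5 -2.3] open 0.0292
```

```bash
python3 -m crank '[[[-1,-0.01,-0.08,0,0,0,-0.05],[-1,-0.02,-0.14,0,0,0,-0.09],[-1,-0.026,-0.178,0,0,0,-0.109],[-1,-0.026,-0.178,0,0,0,-0.109],[-1,-0.026,-0.178,0,0,0,-0.109]]]' | grep -E "t:|pos|force"
python3 go.py .461 -.086 .0132 .095
python3 - <<'E'
from h import *
import cv2
t=read_camera("top");s=read_camera("side")
a=cv2.resize(t[120:240,235:335,::-1],None,fx=4,fy=4,interpolation=2);b=cv2.resize(s[170:290,200:300,::-1],None,fx=4,fy=4,interpolation=2)
cv2.imwrite("pics/p2.png",np.hstack([a,b]))
E
```

```text
t: 4.53
tool_pos: [0.4618, -0.0872, 0.0547]
force: [0.1, 0.5, -3.4]
gripper_force: 40.0
frac [-0.0015 -0.0027  0.0831  0.0006 -0.001  -0.0008] t 4.53 pos [ 0.4618 -0.0872  0.0547] F [ 0.1  0.5 -3.4] open 0.0299
```

View pics/p2.png

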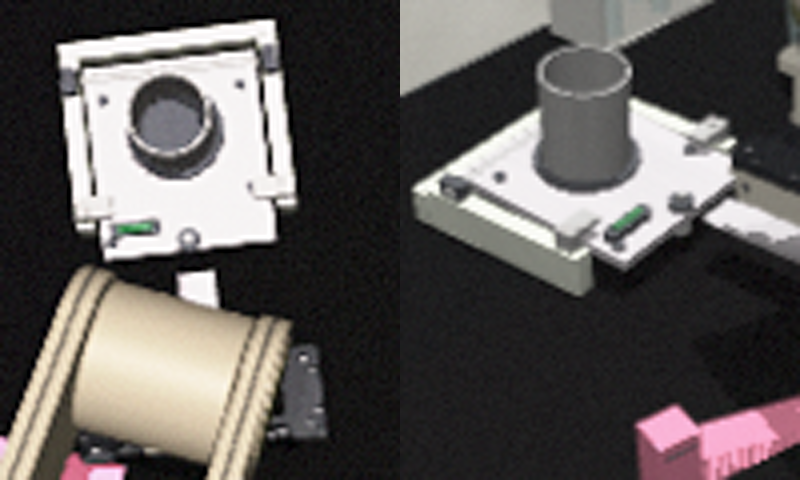

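The tip shows at about (284,187) in the top view, in front of the foot screw at (282,179), and the wedge is still held in line. I check the lateral offset and lower.

```bash
python3 - <<'E'
from h import *
P=lambda X,Y:px(X,Y,4,235,120)
f=np.array([.617,-.0712]);u=np.array([np.cos(.095),np.sin(.095)]);v=np.array([-u[1],u[0]])
for n,a,z in[("tipL",P(178,272),.043),("tipR",P(214,270),.043),("screw",P(189,237),.04),("eL",P(105,261),.034),("eR",P(276,238),.034)]:
    d=plane("top",a,z)[:2]-f;print(n,d@u,d@v)
d=read_state()["tool_pos"][:2]-f;print("tcp",d@u,d@v)
E
python3 -m crank '[[[-1,0,0,0.03,0,0,0],[-1,0,0,0.055,0,0,0],[-1,0,0,0.075,0,0,0],[-1,0,0,0.08,0,0,0],[-1,0,0,0.08,0,0,0]]]' | grep -E "t:|pos|force"
python3 go.py .461 -.086 .0132 .095
```

```text
tipL -0.02962937774073704 0.011901449632407517
tipR -0.03157712808838541 -0.018987284876407873
screw 0.00017709031705115445 -0.0006213066065234759
eL -0.010997246785971117 0.07419644555140657
eR -0.008499896072321437 -0.07508416658618383
tcp -0.15634690094833995 -0.0014185983616296011
t: 5.25
tool_pos: [0.4608, -0.0866, 0.0135]
force: [-4.3, 0.5, 4.7]
gripper_force: 40.0
frac [ 0.0005 -0.0011  0.0005 -0.0002  0.0007 -0.0006] t 5.25 pos [ 0.4608 -0.0866  0.0135] F [-4.3  0.5  4.7] open 0.0299
```

```bash
python3 -m crank '[[[-1,0,-0.002,-0.0025,0,0,0],[-1,0.02,-0.004,-0.0025,0,0,0],[-1,0.04,-0.004,-0.0025,0,0,0],[-1,0.06,-0.004,-0.0025,0,0,0],[-1,0.06,-0.004,-0.0025,0,0,0]]]' 55| grep -E "t:|pos|force"
python3 - <<'E'
from h import *
f=np.array([.617,-.0712]);u=np.array([np.cos(.095),np.sin(.095)])
d=read_state();p=d["tool_pos"][:2]-f;print("tcp",p@u,p@[-u[1],u[0]],"push",-d["force"][:2]@u)
E
```

```text
t: 5.88
tool_pos: [0.4918, -0.0817, 0.015]
force: [-0.5, 0.5, -2.6]
gripper_force: 55.0
tcp -0.12565371094554248 0.001393770549352902 push 0.4076816232148279
```

```bash
cat > st.py <<'E'
from h import *
f=np.array([.617,-.0712]);u=np.array([np.cos(.095),np.sin(.095)])
d=read_state();p=d["tool_pos"][:2]-f;print("t",round(d["t"],2),"tcp",np.round([p@u,p@[-u[1],u[0]],d["tool_pos"][2]],4),"push",round(-d["force"][:2]@u,1),"F",np.round(d["force"],1),"M",np.round(d["wrist_torque"],2),"open",round(d["opening"],4),d["gripper_force"])
E
python3 -m crank '[[[-1,0.008,0.001,0.0015,0,0,0],[-1,0.016,0.001,0.0015,0,0,0],[-1,0.024,0.001,0.0015,0,0,0],[-1,0.032,0.001,0.0015,0,0,0],[-1,0.04,0.001,0.0015,0,0,0]]]' >/dev/null; python3 st.py
python3 -m crank '[[[-1,0.004,0,0,0,0,0],[-1,0.008,0,0,0,0,0],[-1,0.012,0,0,0,0,0],[-1,0.016,0,0,0,0,0],[-1,0.02,0,0,0,0,0]]]' >/dev/null; python3 st.py
```

```text
t 6.5 tcp [-0.1064  0.0009  0.0142] push 0.4 F [-0.4  0.5 -2.2] M [ 0.04  0.05 -0.04] open 0.0297 54.99379098415375
t 7.12 tcp [-0.0981  0.0011  0.0136] push 9.2 F [-9.2 -0.4  1.1] M [-0.1   1.17 -0.02] open 0.03 54.99506056308746
```

```bash
for i in 1 2 3; do python3 -m crank '[[[-1,0.002,0,0,0,0,0],[-1,0.004,0,0,0,0,0],[-1,0.006,0,0,0,0,0],[-1,0.008,0,0,0,0,0],[-1,0.008,0,0,0,0,0]]]' >/dev/null; python3 st.py; done
```

```text
t 7.75 tcp [-0.0938  0.001   0.0136] push 5.5 F [-5.5 -0.5 -1.7] M [-0.03  0.85  0.05] open 0.0298 54.99397337436676
t 8.38 tcp [-0.0897  0.0011  0.0136] push 5.7 F [-5.7 -0.3 -1.5] M [-0.11  0.75 -0.01] open 0.0298 54.99375522136688
t 9.0 tcp [-0.0857  0.0011  0.0136] push 3.9 F [-3.9 -0.7 -2.4] M [-0.07  0.86 -0.  ] open 0.0296 54.99373912811279
```

```bash
python3 -m crank '[[[-1,0.005,0,0,0,0,0],[-1,0.01,0,0,0,0,0],[-1,0.015,0,0,0,0,0],[-1,0.02,0,0,0,0,0],[-1,0.02,0,0,0,0,0]]]' >/dev/null; python3 st.py
python3 -m crank '[[[-1,0.004,0,0,0,0,0],[-1,0.008,0,0,0,0,0],[-1,0.012,0,0,0,0,0],[-1,0.016,0,0,0,0,0],[-1,0.016,0,0,0,0,0]]]' >/dev/null; python3 st.py
```

```text
t 9.62 tcp [-0.075   0.0011  0.0137] push 1.6 F [-1.6  0.3 -6.8] M [-0.04  0.55 -0.  ] open 0.0298 54.992491006851196
t 10.25 tcp [-0.0671  0.0011  0.0136] push 2.2 F [-2.3  0.9 -6.3] M [-0.01  0.6  -0.06] open 0.0297 54.99244809150696
```

```bash
python3 -m crank '[[[-1,0,0,0.001,0,0,0],[-1,0.002,0,0.001,0,0,0],[-1,0.005,0,0.001,0,0,0],[-1,0.008,0,0.001,0,0,0],[-1,0.008,0,0.001,0,0,0]]]' >/dev/null; python3 st.py
python3 -m crank '[[[-1,0.001,0,0,0,0,0],[-1,0.002,0,0,0,0,0],[-1,0.003,0,0,0,0,0],[-1,0.004,0,0,0,0,0],[-1,0.004,0,0,0,0,0]]]' >/dev/null; python3 st.py
```

```text
t 10.88 tcp [-0.0628  0.0009  0.0135] push 3.4 F [-3.4 -0.2 -4.2] M [-0.08  0.79 -0.02] open 0.0294 54.99305248260498
t 11.5 tcp [-0.061   0.0009  0.0135] push 4.5 F [-4.4 -0.8 -3.6] M [-0.02  0.91 -0.01] open 0.0301 54.993592500686646
```

```bash
python3 -m crank '[[[-1,0.001,0,0.0004,0,0,0],[-1,0.002,0,0.0004,0,0,0],[-1,0.003,0,0.0004,0,0,0],[-1,0.004,0,0.0004,0,0,0],[-1,0.004,0,0.0004,0,0,0]]]' >/dev/null; python3 st.py
python3 -m crank '[[[-1,0.001,0,0,0,0,0],[-1,0.002,0,0,0,0,0],[-1,0.003,0,0,0,0,0],[-1,0.004,0,0,0,0,0],[-1,0.004,0,0,0,0,0]]]' >/dev/null; python3 st.py
```

```text
t 12.12 tcp [-0.0589  0.0009  0.0135] push 5.6 F [-5.5 -1.3 -1.9] M [-0.08  1.1  -0.03] open 0.0299 54.99436855316162
t 12.75 tcp [-0.0569  0.0009  0.0135] push 5.6 F [-5.6 -0.1 -2.1] M [-0.03  1.1   0.01] open 0.0295 54.99449551105499
```

```bash
python3 -m crank '[[[-1,0.001,0,0,0,0,0],[-1,0.002,0,0,0,0,0],[-1,0.003,0,0,0,0,0],[-1,0.003,0,0,0,0,0],[-1,0.003,0,0,0,0,0]]]' >/dev/null; python3 st.py
python3 -m crank '[[[-1,0.001,0,0,0,0,0],[-1,0.002,0,0,0,0,0],[-1,0.002,0,0,0,0,0],[-1,0.002,0,0,0,0,0],[-1,0.002,0,0,0,0,0]]]' >/dev/null; python3 st.py
```

```text
t 13.38 tcp [-0.0555  0.0009  0.0135] push 6.5 F [-6.5 -0.7 -1.7] M [-0.03  1.17  0.06] open 0.0298 54.994513392448425
t 14.0 tcp [-0.0544  0.0008  0.0135] push 5.7 F [-5.7 -0.7 -2. ] M [-0.03  1.11 -0.  ] open 0.0296 54.99445080757141
```

```bash
python3 -m crank '[[[-1,0.001,0,0,0,0,0],[-1,0.002,0,0,0,0,0],[-1,0.002,0,0,0,0,0],[-1,0.002,0,0,0,0,0],[-1,0.002,0,0,0,0,0]]]' >/dev/null; python3 st.py
```

```text
t 14.62 tcp [-0.0534  0.0009  0.0135] push 6.8 F [-6.8 -0.3 -2.1] M [-0.09  1.08  0.01] open 0.03 54.99438464641571
```

```bash
python3 -m crank '[[[-1,0.001,0,0,0,0,0],[-1,0.002,0,0,0,0,0],[-1,0.002,0,0,0,0,0],[-1,0.002,0,0,0,0,0],[-1,0.002,0,0,0,0,0]]]' >/dev/null; python3 st.py
```

```text
t 15.25 tcp [-0.0527  0.0008  0.0135] push 7.4 F [-7.3 -1.5 -0.7] M [-0.06  1.31  0.05] open 0.0298 54.99478876590729
```

```bash
python3 -m crank '[[[-1,0.001,0,0,0,0,0],[-1,0.002,0,0,0,0,0],[-1,0.002,0,0,0,0,0],[-1,0.002,0,0,0,0,0],[-1,0.002,0,0,0,0,0]]]' >/dev/null; python3 st.py
```

```text
t 15.88 tcp [-0.0523  0.0009  0.0135] push 12.0 F [-11.9  -1.4   2.3] M [-0.01  1.78  0.04] open 0.0297 54.99606370925903
```

```bash
python3 -m crank '[[[-1,0.001,0,0,0,0,0],[-1,0.002,0,0,0,0,0],[-1,0.002,0,0,0,0,0],[-1,0.002,0,0,0,0,0],[-1,0.002,0,0,0,0,0]]]' >/dev/null; python3 st.py
```

```text
t 16.5 tcp [-0.052   0.0008  0.0135] push 15.1 F [-15.   -1.7   5.9] M [-0.14  2.23  0.02] open 0.0295 54.99732434749603
```

Push is at 15 N and rising steeply, so the stage is on its stop. I confirm with one reading held still and a picture.

```bash
python3 -m crank '[[[-1,0,0,0,0,0,0],[-1,0,0,0,0,0,0],[-1,0,0,0,0,0,0],[-1,0,0,0,0,0,0],[-1,0,0,0,0,0,0]]]' >/dev/null; python3 st.py
python3 - <<'E'
from h import *
import cv2
s=read_camera("side")
cv2.imwrite("pics/p3.png",cv2.resize(s[170:270,195:315,::-1],None,fx=6,fy=6,interpolation=2))
E
python3 st.py
```

```text
t 17.12 tcp [-0.052   0.0008  0.0135] push 16.2 F [-16.2  -1.2   6.2] M [-0.06  2.16 -0.01] open 0.03 54.99716341495514
t 17.18 tcp [-0.052   0.0009  0.0135] push 16.3 F [-16.3  -1.4   5.6] M [-0.07  2.16  0.02] open 0.0295 54.99725818634033
```

View pics/p3.png

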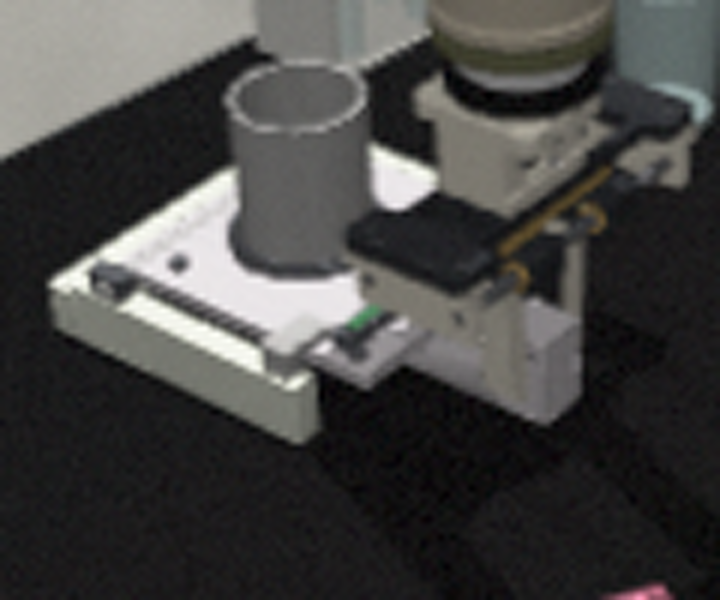

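The plate now sits up against the hook at crop (295,335), and the wedge is under its front with the grip block at (550,370). The push holds at about 16 N, so I release and retreat straight up.

```bash
python3 -m crank '[[[0.2,0,0,0,0,0,0],[0.2,0,0,0,0,0,0],[0.2,0,0,0,0,0,0],[0.2,0,0,0,0,0,0],[0.2,0,0,0,0,0,0]]]' >/dev/null; python3 st.py
python3 -m crank '[[[0.2,-0.004,0,-0.02,0,0,0],[0.2,-0.004,0,-0.06,0,0,0],[0.2,-0.004,0,-0.12,0,0,0],[0.2,-0.004,0,-0.2,0,0,0],[0.2,-0.004,0,-0.25,0,0,0]]]' >/dev/null; python3 st.py
python3 -m crank '[[[0.2,-0.05,0,-0.05,0,0,0],[0.2,-0.12,0,-0.1,0,0,0],[0.2,-0.2,0,-0.14,0,0,0],[0.2,-0.24,0,-0.16,0,0,0],[0.2,-0.24,0,-0.16,0,0,0]]]' >/dev/null; python3 st.py
python3 - <<'E'
from h import *
import cv2
s=read_camera("side");t=read_camera("top")
a=cv2.resize(s[170:270,195:295,::-1],None,fx=4,fy=4,interpolation=2);b=cv2.resize(t[120:220,235:335,::-1],None,fx=4,fy=4,interpolation=2)
cv2.imwrite("pics/p4.png",np.hstack([a,b]))
E
```

```text
t 17.8 tcp [-0.05    0.0009  0.0135] push -0.6 F [ 0.6  0.  -1.1] M [-0.03  0.04  0.03] open 0.0559 0.0
t 18.43 tcp [-0.0508  0.0005  0.1428] push 0.4 F [-0.4  0.5 -0.2] M [-0.05 -0.01 -0.02] open 0.0558 0.0
t 19.05 tcp [-0.1718  0.0005  0.2213] push -0.4 F [ 0.4 -0.1  0.2] M [ 0.   -0.01  0.01] open 0.0558 0.0
```

View pics/p4.png

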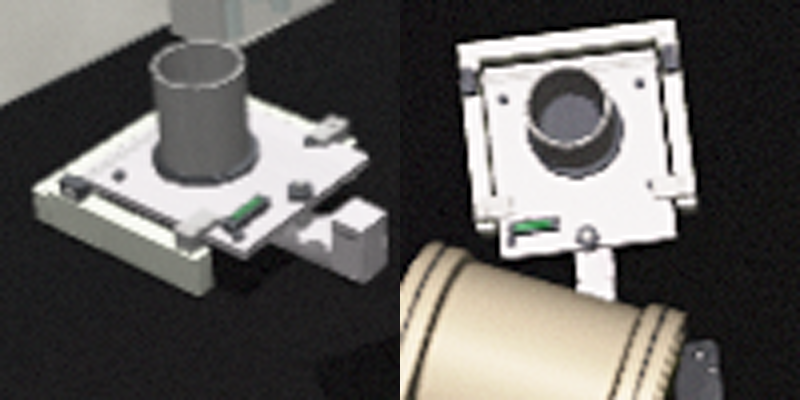

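In the final views the plate is up on its hooks. The wedge sits under the foot, with its block's lower corner at side (286,241), unchanged from before release. The gripper is clear, so I hand in.

```bash
python3 -c "
from plant import *
print(close_job())"
```

```text
the job is handed in; nothing more can be done
None
```

The wedge is under the foot with the stage up against its stop hooks, pushed to about 16 N and let go; the arm is clear, no other item was moved, and the job is handed in at about 19 s.

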